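# Show the drive socket of the citrus press reamer

### The arm

A 7-joint arm with a two-finger parallel gripper is mounted at the origin on the work surface. World frame = base frame: x ahead of the robot, y to its left, z up, the work surface at z = 0. Lengths are in m, angles in degrees, forces in N, time in s.
With the tool pointing down it reaches from about 0.425 to 0.875 m from the base axis. Payload 4.7 kg.
Tool frame: the origin (TCP) lies at the very end of the fingers, on their centre line; the grasp point (between the pads) lies 19 mm behind it; y points along the fingers, z is the direction in which the jaws open and shut, and the axes are right-handed (so a half turn about y gives the same grasp; the last joint's range is limited). The gripper opens to 87 mm and grips with 3 to 60 N. Pads are 19 mm wide; open, the fingers measure 117 mm over their backs; the gripper's body (75 mm by 190 mm) begins 51 mm behind the grasp point.
Start: joints at [66.813, 18.392, -4.016, 83.108, 1.295, 78.541, -3.26], TCP at [0.264, -0.594, 0.223] pointing down, gripper open.
Joint ranges: [-163.93, 163.93], [-17.29, 119.83], [-79.2, 71.16], [3.27, 140.29], [-89.18, 269.18], [5.43, 117.66], [-154.24, 154.24]. Speed limits (degrees/s): [147.25, 147.25, 180, 180, 180, 180, 180].

### API

Orientations are given as [roll, pitch, yaw] about the fixed x, y, z axes, in that order (R = Rz(yaw) Ry(pitch) Rx(roll)).
In Python, from cell import env gives the robot as it stands.
- The arm moves only by the shell command python3 -m pendant 'ROWS' [FORCE]. ROWS is JSON, one flat list of numbers, 7 for each row, row after row: the shift along the world's x, y, z in units of 40 mm (1.0 is 40 mm), then the turn, a rotation vector about the world's x, y, z in units of 10 degrees (1.0 is 10 degrees), then the finger opening in mm, from 0 to 87. In form: [x, y, z, wx, wy, wz, jaw, x, y, z, wx, wy, wz, jaw, ...]. A call has 1 to 10 rows; each row shifts and turns the commanded pose from where the row before left it; what a row does not reach is not made up. A row lasts 1/8 s, in which the tool goes at most 62.5 mm and 10.7 degrees, less where a joint would pass 70% of its speed; a pose out of reach is approached as far as the arm can. A call is refused whole if a number of a shift passes 1 or a number of a turn 1, either way. A call with a gripper value outside its range is refused whole. The fingers move at their own pace and stop on an object; FORCE is the grip in N (left out, the last holds). Time passes only in rows, so rows that do not move let the fingers close. It gives the time, the measured TCP pose, the force and the opening at its end, in the units of the state.
- env.get_obs(): the state, without advancing time (a new reading comes with each control period).
- env.read_camera(name): name is "scene" or "top"; returns a dict with "image" (480x640x3 uint8, red, green, blue), "fx", "fy", "cx", "cy" (pixels), "cam_to_world" (4x4, takes a point from camera to world coordinates). Camera axes: x right, y up, looking along -z (the intrinsics and any distortion apply to the point x, -y, -z); pixel columns grow to the right and rows downward; lengths in m; the calibration is good to about 2 mm. A picture is of the moment at which its call begins. There is no depth.
- env.sign_off(): hands the job in, once; it reports no verdict.
The state is a dict: "time_s": time; "qpos": joint angles; "joint_velocities": joint speeds; "effort": joint torques, N m; "tool_pos": TCP position; "tool_rot": TCP orientation; "force": force on the tool from outside, world axes, zero at the start; "wrist_torque": the same for the moment, N m; "grip_width": finger opening in m.
Only numpy, scipy, OpenCV 4.12 (cv2) and the standard library are available. Lean on these libraries where they do the work, as an engineer would, in place of code of your own. Each camera call takes 0.05 s, during which the arm holds its last target.

### The job

The reamer of the citrus press has been slipping, and I want to look into its drive socket. Leaving the press switched off, lift the clear cover off by its knob and set it down upright and centred on the cork trivet without dropping it, then draw the reamer straight up off its spindle, turn it on its side, about level, with its open underside facing me across the counter, and hold it up well above the height of the press. Finish still holding it there, steady in the gripper and clear of everything else, and leave the other things on the counter where they stand.

Things in the scene. Friction and masses are not known exactly. Their poses are not given: they have to be found in the camera images.
- press: White electric citrus press, fixed, round, foot 172 mm wide, 145 mm tall to its bowl rim. Origin: centre of its underside, z up, +x its front (turned up to 35 degrees), with a spout (to 115 mm from the axis, 120 mm up) and a toggle switch (50 mm up). All is centred on its axis; a ledge 166 mm wide, 132 mm up, round the bowl carries the cover. The bowl is 140 mm wide inside, its floor 111 mm up.
- spindle_seat (a point): Centre of the top of the black boss (32 mm wide) in the middle of the press's bowl, on which the reamer stands, 128 mm above the counter. A steel drive spindle 12 mm in diameter stands up from it by 24 mm, inside the reamer.
- press_switch (a joint): Small steel toggle switch on the front of the press, in rad: 0 is off (lever down, as at the start), 0.75 is on (lever up). It stays where it is pushed. Leave it off.
- cover_knob (a point): Loose clear acrylic dust cover with an orange knob, standing on the press's ledge over bowl and reamer. Dome 158 mm wide, open below, walls 3 mm, 72 mm tall; on its flat top an upright round knob, 26 mm wide, 32 mm tall. The point: centre of the knob, 88 mm above the cover's lower rim; z up the axis. 0.12 to 0.23 kg. It comes free after rising 65 mm straight up.
- reamer_mid (a point): Stainless reamer, loose, point up on the press's spindle under the cover. 63 mm tall: smooth round collar 48 mm wide over the lower 31 mm, then a fluted nose. Underside open, with a black hub whose bore (16 mm wide, 30 deep) slips over the spindle with play. The point: on its axis 31.5 mm above the underside; z runs from the open underside to the pointed end. 0.1 to 0.2 kg.
- trivet_top (a point): Round cork trivet, fixed, 210 mm in diameter and 12 mm thick, lying on the counter beside the press, to the left or the right. The point is the centre of its top face, z up; its x axis points level across the counter to the far edge (+x, away from the robot), where the person who asks stands: the way the reamer's open underside must face.
- jug: Bystander: clear acrylic jug, 190 mm tall, 120 mm wide, handle reaching 104 mm from its axis; origin at the centre of its underside.
- mug: Bystander: blue ceramic mug, 95 mm tall, 82 mm wide; origin at the centre of its underside.
- sugar: Bystander: white ceramic jar with a wooden cap, 130 mm tall, 72 mm wide; origin at the centre of its underside.
- orange0: Bystander: half an orange lying cut face down on a wooden board (16 mm thick) beyond the press, 76 mm wide, 38 mm tall; origin at the centre of its underside.
- orange1: Bystander: the other half orange on the board, same size and origin.
Things that resemble listed ones, but are neither listed nor needed, are in the scene too. Leave any purple look-alike of the part that bears cover_knob alone.

How it is judged (in metres and radians):
On the way, in this order (a step that is already met when the one before it is completed fails the run):
1. the cover stands upright on the trivet, let go (horizontal distance between cover_knob and trivet_top below 0.03 m and angle between cover_knob's own z axis and vertical below 0.1 rad and z of cover_knob in the frame of trivet_top between 0.08 and 0.095 m and contact force between cover and the fingers below 0.1 N and linear speed of cover below 0.03 m/s), for 0.2 s.
2. the reamer is drawn up clear of the spindle, held by the fingers (contact force between reamer and the fingers above 1 N and contact force between reamer and press below 0.1 N and z of reamer_mid in the frame of press above 0.19 m), for 0.1 s.
At the end, for the whole second after the job is handed in: Cover upright on the trivet, let go, at rest, within 30 mm of its centre. Reamer held still by the fingers alone, its middle over 200 mm above the counter, axis within 30 degrees of level, open underside facing the far edge to 45 degrees. Press switch off (all of step 1 and contact force between reamer and the fingers above 1 N and contact force between reamer and press below 0.1 N and height (world z) of reamer_mid above 0.2 m and angle between reamer_mid's own z axis and vertical between 1.05 and 2.09 rad and angle between the z axis of reamer_mid and the x axis of trivet_top, either way round below 0.8 rad and z of orange0 in the frame of reamer_mid below 0.15 m and linear speed of reamer below 0.03 m/s and angular speed of reamer below 0.2 rad/s and contact force between reamer and jug below 0.1 N and contact force between reamer and cover below 0.1 N and contact force between reamer and mug below 0.1 N and value of joint press_switch below 0.3 rad); the arm keeps its last pose, push and grip.
It fails at once if the press is switched on (value of joint press_switch above 0.4 rad).
It fails at once if the cover is dropped (falls faster than 0.6 m/s out of the fingers) (contact force between cover and the fingers below 0.01 N and linear speed of cover above 0.6 m/s).
It fails at once if the reamer is dropped (falls faster than 0.6 m/s out of the fingers) (contact force between reamer and the fingers below 0.01 N and linear speed of reamer above 0.6 m/s).
It fails at once if the jug, mug, sugar jar or a half orange is shifted by more than 30 mm or knocked over (distance of any of jug, mug, sugar, orange0, orange1 from where it was at the start of the episode above 0.03 m or angle between any of jug, mug, sugar's own z axis and vertical above 0.5 rad).
It also fails if it takes over 67 s, if anything falls off the work surface, if the arm or the gripper's body presses on something with over 40 N, if the wrist force passes 120 N, or if a joint passes its speed limit or range.

## Working session

There is one attempt and no reset: what is moved stays moved. The work goes in short steps, Python scripts to look and compute and a shell command to move; the robot and the scene stay as the last step left them, time stands still between calls to the robot, and variables do not carry over. Pictures are saved under pics/ and viewed, and the job is handed in when it is done.

```bash
ls; mkdir -p pics; cat > h.py <<'E'
import numpy as np, cv2
from cell import env
def shot(n,f):
    c=env.read_camera(n); cv2.imwrite(f,cv2.cvtColor(c["image"],cv2.COLOR_RGB2BGR)); return c
def ray(c,u,v):
    M=np.array(c["cam_to_world"]); d=np.array([(u-c["cx"])/c["fx"],-(v-c["cy"])/c["fy"],-1.])
    return M[:3,3],M[:3,:3]@d
def onz(c,u,v,z):
    o,d=ray(c,u,v); return o+d*(z-o[2])/d[2]
def tri(c1,p1,c2,p2):
    o1,d1=ray(c1,*p1);o2,d2=ray(c2,*p2)
    s=np.linalg.lstsq(np.stack([d1,-d2],1),o2-o1,rcond=None)[0]
    a=o1+d1*s[0];b=o2+d2*s[1];return (a+b)/2,np.linalg.norm(a-b)
def proj(c,p):
    M=np.array(c["cam_to_world"]);q=M[:3,:3].T@(np.array(p)-M[:3,3]);return c["fx"]*q[0]/-q[2]+c["cx"],c["cy"]+c["fy"]*q[1]/q[2]
E
python3 - <<'E'
from h import *
np.set_printoptions(precision=3,suppress=True)
for n in("scene","top"):
    c=shot(n,f"pics/{n}0.png"); print(n,[k for k in c],c["fx"],c["fy"],c["cx"],c["cy"]);print(np.array(c["cam_to_world"]))
print(env.get_obs())
E
```

```text
pics
scene ['image', 'fx', 'fy', 'cx', 'cy', 'cam_to_world'] 539.5395599015378 539.5395599015378 311.2124553741255 239.1296966534329
[[ 0.72  -0.439  0.538  1.378]
 [ 0.694  0.47  -0.545 -0.837]
 [-0.013  0.766  0.643  1.146]
 [ 0.     0.     0.     1.   ]]
top ['image', 'fx', 'fy', 'cx', 'cy', 'cam_to_world'] 467.8595205366688 467.8595205366688 322.2717951070997 228.56730330444188
[[-0.012  0.994 -0.106  0.439]
 [-1.    -0.011  0.013  0.008]
 [ 0.012  0.106  0.994  1.351]
 [ 0.     0.     0.     1.   ]]
{'time_s': 0.1, 'qpos': array([66.813, 18.437, -4.015, 83.169,  1.296, 78.543, -3.261]), 'joint_velocities': array([-0.043,  0.016, -0.053, -0.156, -0.011,  0.077,  0.007]), 'effort': array([ -0.001, -49.257,  -0.406, -31.34 ,  -0.064,   0.039,   0.   ]), 'tool_pos': array([ 0.264, -0.593,  0.222]), 'tool_rot': array([ -90.103,   -0.007, -156.005]), 'force': array([-0.379, -1.344,  0.142]), 'wrist_torque': array([ 0.033, -0.006,  0.005]), 'grip_width': 0.08699434630978094}
```

View pics/scene0.png

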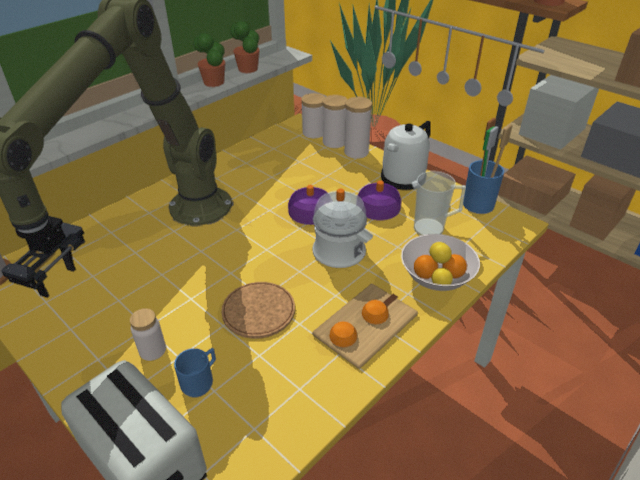

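View pics/top0.png

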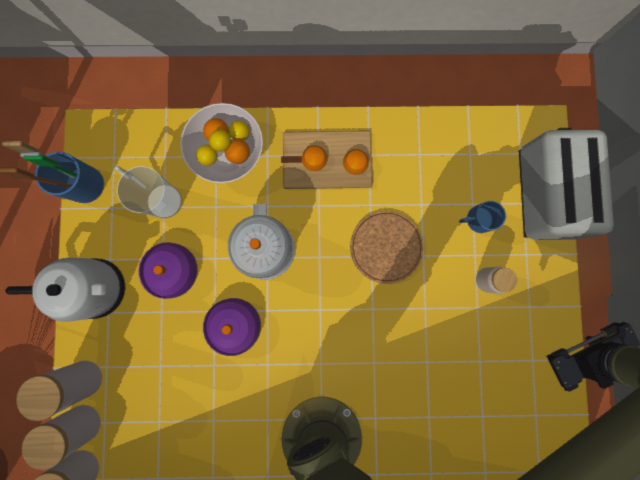

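Three orange-knobbed domes are visible in the top view: clear at (255,244), purple at (158,270) and purple at (227,329). The clear one on the white press is the one meant, since the purple ones are look-alikes. I'll confirm that with a crop and measure.

```bash
python3 - <<'E'
from h import *
np.set_printoptions(precision=4,suppress=True)
C={}
P={}
rois={"scene":(310,180,370,215),"top":(235,225,280,265)}
for n in rois:
    c=C[n]=env.read_camera(n); im=c["image"]; hsv=cv2.cvtColor(im,cv2.COLOR_RGB2HSV)
    x0,y0,x1,y1=rois[n]
    m=cv2.inRange(hsv,(3,170,90),(17,255,255)); mm=np.zeros_like(m); mm[y0:y1,x0:x1]=m[y0:y1,x0:x1]
    ys,xs=np.nonzero(mm); P[n]=(xs.mean(),ys.mean()); print(n,P[n],len(xs),xs.min(),xs.max(),ys.min(),ys.max())
print("knob",tri(C["scene"],P["scene"],C["top"],P["top"]))
print("knob top onz .236",onz(C["top"],*P["top"],.232), onz(C["scene"],*P["scene"],.222))
# trivet
for n,(x0,y0,x1,y1) in {"top":(335,195,440,300),"scene":(210,270,310,350)}.items():
    c=C[n];im=c["image"];hsv=cv2.cvtColor(im,cv2.COLOR_RGB2HSV)[y0:y1,x0:x1]
    m=cv2.inRange(hsv,(5,60,50),(18,190,220))
    m=cv2.morphologyEx(m,cv2.MORPH_OPEN,np.ones((3,3)))
    k,_=cv2.findContours(m,0,2); k=max(k,key=cv2.contourArea); e=cv2.fitEllipse(cv2.convexHull(k)); print(n,e,onz(c,e[0][0]+x0,e[0][1]+y0,.010))
# press bowl rim via top view: circle
for nm,(u,v) in dict(jug=(150,190),mug=(488,217)).items(): print(nm,onz(C["top"],u,v,.1))
# predicted projections
t=C["top"]["image"];s=C["scene"]["image"]
a=cv2.resize(t[195:290,215:310],(400,400),interpolation=cv2.INTER_CUBIC);b=cv2.resize(s[175:275,295:395],(400,400),interpolation=cv2.INTER_CUBIC)
cv2.imwrite("pics/crop1.png",cv2.cvtColor(np.hstack([a,b]),cv2.COLOR_RGB2BGR))
E
```

```text
scene (np.float64(332.07272727272726), np.float64(192.93636363636364)) 110 310 343 185 200
top (np.float64(254.5194805194805), np.float64(243.44155844155844)) 77 250 259 239 248
knob (array([0.5158, 0.1468, 0.2282]), np.float64(0.02553927440659315))
knob top onz .236 [0.5241 0.1559 0.232 ] [0.5033 0.142  0.222 ]
top ((51.29003143310547, 51.70914077758789), (71.79496765136719, 72.72077178955078), 132.338134765625) [ 0.5273 -0.1931  0.01  ]
scene ((47.796958923339844, 39.64785385131836), (55.582122802734375, 73.62244415283203), 81.7430648803711) [ 0.5338 -0.2013  0.01  ]
jug [0.6821 0.4558 0.1   ]
mug [ 0.5988 -0.4577  0.1   ]
```

View pics/crop1.png

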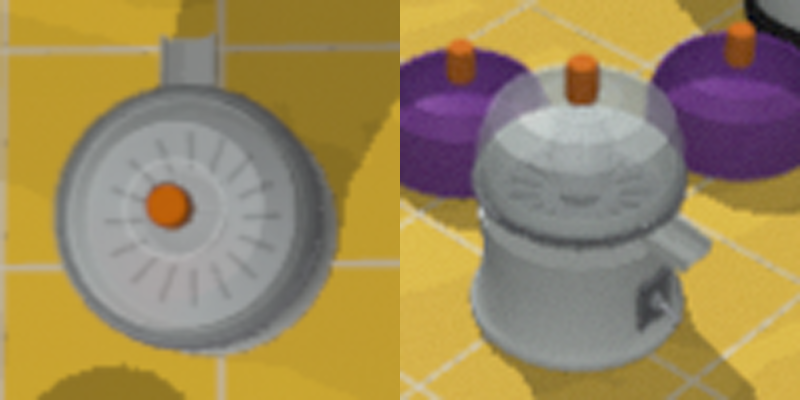

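The crop confirms it: the clear dome with the orange knob sits on the white press, with a reamer visible under it. My scene region caught part of a purple knob, so I'll tighten the mask and also check the press axis.

```bash
python3 - <<'E'
from h import *
np.set_printoptions(precision=4,suppress=True)
C={};P={}
for n,(x0,y0,x1,y1) in {"scene":(330,180,352,203),"top":(235,225,280,265)}.items():
    c=C[n]=env.read_camera(n); hsv=cv2.cvtColor(c["image"],cv2.COLOR_RGB2HSV)
    m=cv2.inRange(hsv,(3,150,60),(17,255,255)); mm=np.zeros_like(m); mm[y0:y1,x0:x1]=m[y0:y1,x0:x1]
    ys,xs=np.nonzero(mm); P[n]=(xs.mean(),ys.mean()); print(n,P[n],len(xs),xs.min(),xs.max(),ys.min(),ys.max())
print("knob",tri(C["scene"],P["scene"],C["top"],P["top"]))
print(onz(C["top"],*P["top"],.234), onz(C["scene"],*P["scene"],.222))
# trivet visible extents
for n,(x0,y0,x1,y1) in {"top":(335,195,440,300),"scene":(210,270,310,350)}.items():
    c=C[n];hsv=cv2.cvtColor(c["image"],cv2.COLOR_RGB2HSV)[y0:y1,x0:x1]
    m=cv2.inRange(hsv,(5,60,50),(18,190,220)); m=cv2.morphologyEx(m,cv2.MORPH_OPEN,np.ones((3,3)))
    k,_=cv2.findContours(m,0,2); k=cv2.convexHull(max(k,key=cv2.contourArea))[:,0]
    w=np.array([onz(c,u+x0+0.,v+y0+0.,.012)[:2] for u,v in k],np.float32); print(n,cv2.minEnclosingCircle(w), (w.min(0)+w.max(0))/2)
for p in [(0.5241,.1559,.12)]: print(proj(C["top"],p),proj(C["scene"],p))
E
```

```text
scene (np.float64(340.0365853658537), np.float64(194.35365853658536)) 82 337 343 188 200
top (np.float64(254.5875), np.float64(243.5875)) 80 250 259 239 248
knob (array([0.5238, 0.1564, 0.2196]), np.float64(0.00265691929204661))
[0.5236 0.1555 0.234 ] [0.5253 0.1526 0.222 ]
top ((0.527786135673523, -0.19355317950248718), 0.10496105253696442) [ 0.5285 -0.1937]
scene ((0.5314878225326538, -0.19887346029281616), 0.10725734382867813) [ 0.5311 -0.1978]
(np.float64(260.1510280966615), np.float64(246.61775675458287)) (np.float64(339.73682810895576), np.float64(220.8838108662253))
```

```bash
python3 -m pendant '[0,0.3,1,0,0,0,60, 0.4,0.7,1,0,0,0.6,60, 0.5,1,1,0,0,0.8,60, 0.5,1,0,0,0,0.8,60, 0.5,1,0,0,0,0.8,60, 0.5,1,0,0,0,0.8,60, 0.5,1,0,0,0,0.8,60, 0.5,1,0,0,0,0.8,60, 0.5,1,0,0,0,0.8,60, 0.5,1,0,0,0,0.4,60]' 30; python3 -m pendant '[0.5,1,0,0,0,0,60, 0.5,1,0,0,0,0,60, 0.5,1,0,0,0,0,60, 0.4,1,0,0,0,0,60, 0.3,1,0,0,0,0,60, 0.2,1,0,0,0,0,60, 0.1,1,0,0,0,0,60, 0,1,0,0,0,0,60, 0,1,0,0,0,0,60, 0,0.6,0,0,0,0,60]'
```

```text
time_s: 1.55
tool_pos: [0.4408, -0.2325, 0.3427]
tool_rot: [-90.0, -0.0, -89.8]
force: [0.6, -0.1, -0.1]
grip_width: 0.0601
time_s: 2.8
tool_pos: [0.5397, 0.1527, 0.3427]
tool_rot: [-90.0, 0.0, -89.8]
force: [-0.1, 0.5, 0.1]
grip_width: 0.06
```

```bash
python3 -m pendant '[-0.4,0.06,0,0,0,0,60, 0,0,-1,0,0,0,60, 0,0,-0.8,0,0,0,60, 0,0,0,0,0,0,60]'; python3 - <<'E'
from h import *
for n in("scene","top"): shot(n,f"pics/{n}1.png")
a=cv2.imread("pics/scene1.png")[130:280,270:420];b=cv2.imread("pics/top1.png")[170:320,190:340]
cv2.imwrite("pics/c1.png",cv2.resize(np.hstack([a,b]),(800,400)))
E
```

```text
time_s: 3.3
tool_pos: [0.5228, 0.1518, 0.2685]
tool_rot: [-90.2, -0.1, -90.0]
force: [-0.7, 0.1, -0.1]
grip_width: 0.0597
```

View pics/c1.png

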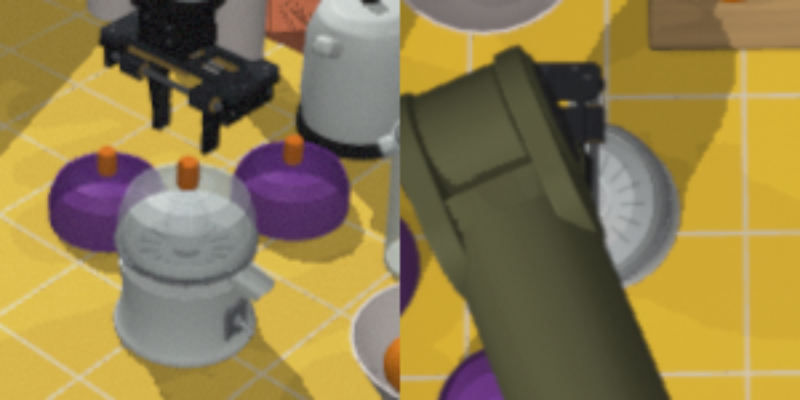

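```bash
python3 -m pendant '[0.03,0.08,-0.7,0,0,0,60, 0,0,-0.7,0,0,0,60, 0,0,0,0,0,0,60, 0,0,0,0,0,0,60]'
```

```text
time_s: 3.9
tool_pos: [0.5266, 0.1562, 0.2167]
tool_rot: [-89.8, 0.0, -90.0]
force: [-0.3, -0.2, 0.7]
grip_width: 0.06
```

```bash
python3 -m pendant '[-0.05,0,-0.17,0,0,0,60, 0,0,0,0,0,0,60]'; python3 -m pendant '[0,0,0,0,0,0,20, 0,0,0,0,0,0,20, 0,0,0,0,0,0,20, 0,0,0,0,0,0,20]' 30
```

```text
time_s: 4.15
tool_pos: [0.5234, 0.1557, 0.208]
tool_rot: [-90.0, -0.0, -90.0]
force: [-0.4, 0.0, -1.0]
grip_width: 0.0604
time_s: 4.65
tool_pos: [0.5235, 0.1558, 0.2078]
tool_rot: [-90.0, 0.0, -90.0]
force: [0.5, 0.0, -1.3]
grip_width: 0.0279
```

```bash
python3 -m pendant '[0,0,0,0,0,0,20, 0,0,0,0,0,0,20, 0,0,0.3,0,0,0,20, 0,0,0.5,0,0,0,20, 0,0,0,0,0,0,20]' 30;python3 - <<'E'
from h import *
for n in("scene","top"): shot(n,f"pics/{n}2.png")
a=cv2.imread("pics/scene2.png")[130:280,270:420];b=cv2.imread("pics/top2.png")[170:320,190:340]
cv2.imwrite("pics/c2.png",cv2.resize(np.hstack([a,b]),(800,400)))
E
```

```text
time_s: 5.28
tool_pos: [0.5245, 0.1562, 0.2416]
tool_rot: [-89.8, 0.0, -90.0]
force: [0.7, 0.4, -2.0]
grip_width: 0.0248
```

View pics/c2.png

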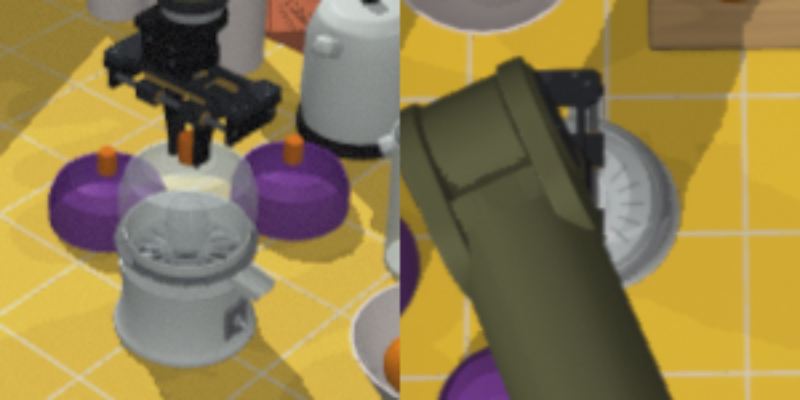

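```bash
python3 -m pendant '[0,0,0.5,0,0,0,20, 0,0,0.6,0,0,0,20, 0,0,0.5,0,0,0,20, 0,-0.3,0.1,0,0,0,20, 0,-0.6,0,0,0,0,20, 0,-0.8,0,0,0,0,20, 0,-0.9,0,0,0,0,20, 0,-0.9,0,0,0,0,20, 0,-0.9,0,0,0,0,20, 0,-0.9,0,0,0,0,20]';python3 -m pendant '[0.1,-0.9,0,0,0,0,20, 0,-0.8,0,0,0,0,20, 0,-0.7,0,0,0,0,20, 0,-0.6,0,0,0,0,20, 0,-0.4,0,0,0,0,20, 0,-0.1,0,0,0,0,20, 0,0,0,0,0,0,20]'
```

```text
time_s: 6.62
tool_pos: [0.5224, -0.0586, 0.3063]
tool_rot: [-90.1, -0.0, -90.1]
force: [0.7, 1.0, -1.2]
grip_width: 0.0253
time_s: 7.5
tool_pos: [0.5277, -0.1955, 0.3077]
tool_rot: [-90.0, 0.0, -89.9]
force: [0.4, 0.5, -2.1]
grip_width: 0.025
```

```bash
python3 -m pendant '[0,0,-0.5,0,0,0,20, 0,0,-0.8,0,0,0,20, 0,0,-0.9,0,0,0,20, 0,0,-0.9,0,0,0,20, 0,0,-0.8,0,0,0,20, 0,0,-0.6,0,0,0,20, 0,0,-0.4,0,0,0,20, 0,0,-0.2,0,0,0,20, 0,0,0,0,0,0,20]';python3 - <<'E'
from h import *
for n in("scene","top"): shot(n,f"pics/{n}3.png")
a=cv2.imread("pics/scene3.png")[210:360,185:335];b=cv2.imread("pics/top3.png")[170:320,310:460]
cv2.imwrite("pics/c3.png",cv2.resize(np.hstack([a,b]),(800,400)))
E
```

```text
time_s: 8.62
tool_pos: [0.5277, -0.196, 0.1039]
tool_rot: [-90.0, 0.0, -90.0]
force: [-0.5, 0.5, -1.4]
grip_width: 0.0249
```

View pics/c3.png

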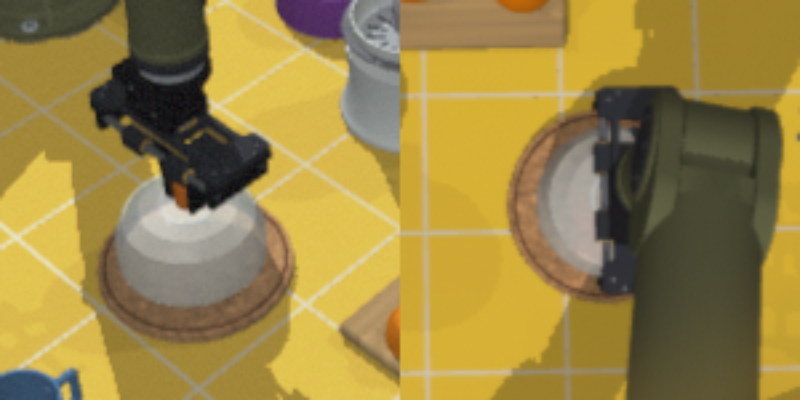

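Centred. I'll lower the last ~16 mm in small steps and watch the force.

```bash
python3 -m pendant '[0,0,-0.15,0,0,0,20, 0,0,-0.12,0,0,0,20, 0,0,0,0,0,0,20]';python3 -m pendant '[0,0,-0.06,0,0,0,20, 0,0,0,0,0,0,20]';python3 -m pendant '[0,0,-0.05,0,0,0,20, 0,0,0,0,0,0,20]'
```

```text
time_s: 9.1
tool_pos: [0.5271, -0.1961, 0.0924]
tool_rot: [-90.1, 0.0, -90.0]
force: [-0.5, 0.1, -0.7]
grip_width: 0.0253
time_s: 9.35
tool_pos: [0.5274, -0.1962, 0.0904]
tool_rot: [-90.0, 0.0, -90.0]
force: [0.2, 0.4, -1.1]
grip_width: 0.0254
time_s: 9.6
tool_pos: [0.5274, -0.1962, 0.0884]
tool_rot: [-90.0, 0.0, -90.0]
force: [0.2, -0.0, -1.0]
grip_width: 0.025
```

```bash
for i in 1 ; do python3 -m pendant '[0,0,-0.04,0,0,0,20, 0,0,0,0,0,0,20]';python3 -m pendant '[0,0,-0.03,0,0,0,20, 0,0,0,0,0,0,20]'; done
```

```text
time_s: 9.85
tool_pos: [0.5277, -0.1963, 0.0878]
tool_rot: [-90.0, -0.0, -90.0]
force: [-2.3, 0.8, 4.8]
grip_width: 0.0252
time_s: 10.1
tool_pos: [0.5277, -0.1963, 0.0878]
tool_rot: [-90.0, -0.1, -90.0]
force: [-4.3, 2.2, 11.9]
grip_width: 0.0255
```

```bash
python3 -m pendant '[0,0,0.05,0,0,0,20, 0,0,0,0,0,0,60, 0,0,0,0,0,0,60, 0,0,0,0,0,0,60, 0,0,0,0,0,0,60, 0,0,0,0,0,0,60]';python3 -m pendant '[0,0,0.3,0,0,0,60, 0,0,0.5,0,0,0,60, 0,0,0.5,0,0,0,60, 0,0,0,0,0,0,60]';python3 - <<'E'
from h import *
for n in("scene","top"): shot(n,f"pics/{n}4.png")
a=cv2.imread("pics/scene4.png")[210:360,185:335];b=cv2.imread("pics/top4.png")[170:320,310:460]
cv2.imwrite("pics/c4.png",cv2.resize(np.hstack([a,b]),(800,400)))
E
```

```text
time_s: 10.85
tool_pos: [0.5275, -0.1962, 0.0877]
tool_rot: [-90.0, 0.0, -90.0]
force: [-0.0, 0.2, 0.2]
grip_width: 0.0587
time_s: 11.35
tool_pos: [0.529, -0.1967, 0.1421]
tool_rot: [-89.8, -0.1, -90.0]
force: [1.2, 0.5, 0.1]
grip_width: 0.0603
```

View pics/c4.png

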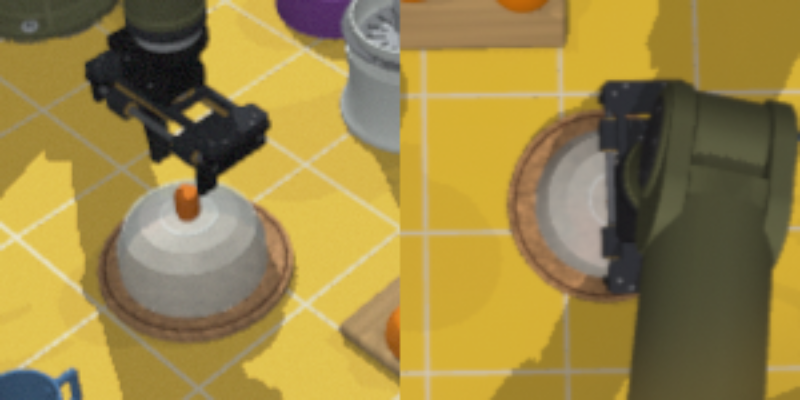

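The cover stands free on the trivet. The press is now unobstructed in both views, so I'll locate the reamer.

```bash
python3 -m pendant '[0,0,1,0,0,0,70, 0,0,1,0,0,0,70, 0,0,1,0,0,0,70, 0,0,0.8,0,0,0,70, 0,0,0,0,0,0,70]';python3 - <<'E'
from h import *
np.set_printoptions(precision=4,suppress=True)
c=shot("top","pics/top5.png");s=shot("scene","pics/scene5.png")
a=cv2.imread("pics/scene5.png")[175:275,295:395];b=cv2.imread("pics/top5.png")[195:295,210:310]
cv2.imwrite("pics/c5.png",cv2.resize(np.hstack([a,b]),(800,400),interpolation=cv2.INTER_CUBIC))
for z in(.128,.159,.191,.145):print(z,proj(c,(.524,.1555,z)),proj(s,(.524,.1555,z)))
E
```

```text
time_s: 12.08
tool_pos: [0.5286, -0.1964, 0.2936]
tool_rot: [-89.8, -0.1, -90.0]
force: [-0.2, 0.0, -0.4]
grip_width: 0.0698
0.128 (np.float64(259.9360398496574), np.float64(246.4473118665233)) (np.float64(339.6804030754977), np.float64(218.87587781195924))
0.159 (np.float64(258.4671638134859), np.float64(245.6205784990898)) (np.float64(339.8941686602398), np.float64(210.79881492313072))
0.191 (np.float64(256.8690868468182), np.float64(244.72112645580185)) (np.float64(340.1203653086586), np.float64(202.2520483483114))
0.145 (np.float64(259.1398200972882), np.float64(245.99917232248868)) (np.float64(339.79698763341776), np.float64(214.47076832100765))
```

View pics/c5.png

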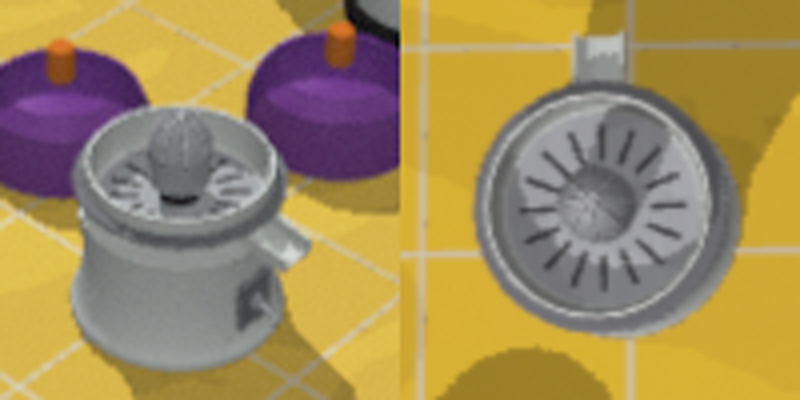

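```bash
python3 -m pendant '[0,0.5,0,0,0,0,70, 0,0.9,0,0,0,0,70, 0,1,0,0,0,0,70, 0,1,0,0,0,0,70, -0.1,1,0,0,0,0,70, 0,1,0,0,0,0,70, 0,1,0,0,0,0,70, 0,1,0,0,0,0,70, 0,0.8,0,0,0,0,70, 0,0.5,0,0,0,0,70]';python3 -m pendant '[0,0.06,-0.5,0,0,0,70, 0,0,-0.8,0,0,0,70, 0,0,-0.3,0,0,0,70,0,0,0,0,0,0,70]'; python3 - <<'E'
from h import *
c=shot("top","pics/top6.png");s=shot("scene","pics/scene6.png")
a=cv2.imread("pics/scene6.png")[135:275,270:410];b=cv2.imread("pics/top6.png")[175:315,190:330]
cv2.imwrite("pics/c6.png",cv2.resize(np.hstack([a,b]),(800,400),interpolation=cv2.INTER_CUBIC))
E
```

```text
time_s: 13.42
tool_pos: [0.5215, 0.1553, 0.2906]
tool_rot: [-90.1, 0.0, -89.8]
force: [0.2, 0.5, 0.1]
grip_width: 0.0703
time_s: 13.92
tool_pos: [0.5225, 0.1545, 0.2269]
tool_rot: [-90.1, -0.0, -90.0]
force: [0.3, -0.2, 0.1]
grip_width: 0.0702
```

View pics/c6.png

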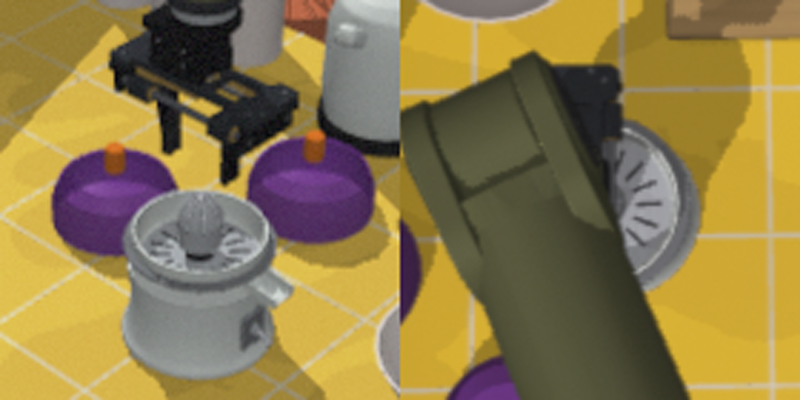

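The open fingers straddle the reamer, so I'll go down around it.

```bash
python3 -m pendant '[0.03,0,-0.6,0,0,0,70, 0,0,-0.7,0,0,0,70, 0,0,-0.3,0,0,0,70,0,0,0,0,0,0,70]'; python3 -m pendant '[0,0,-0.3,0,0,0,70, 0,0,-0.3,0,0,0,70, 0,0,-0.1,0,0,0,70,0,0,0,0,0,0,70,0,0,0,0,0,0,70]'
```

```text
time_s: 14.52
tool_pos: [0.5247, 0.1542, 0.164]
tool_rot: [-90.0, 0.0, -90.0]
force: [0.2, 0.9, 1.0]
grip_width: 0.0699
time_s: 15.15
tool_pos: [0.525, 0.1543, 0.1361]
tool_rot: [-90.0, 0.0, -90.0]
force: [-0.4, 0.5, 0.9]
grip_width: 0.0697
```

```bash
python3 -m pendant '[0,0,-0.12,0,0,0,70, 0,0,0,0,0,0,70]'; python3 -m pendant '[0,0,0,0,0,0,40, 0,0,0,0,0,0,40, 0,0,0,0,0,0,40, 0,0,0,0,0,0,40, 0,0,0,0,0,0,40, 0,0,0,0,0,0,40]' 40
```

```text
time_s: 15.4
tool_pos: [0.5245, 0.154, 0.1307]
tool_rot: [-90.0, -0.0, -90.0]
force: [0.1, 0.2, -0.3]
grip_width: 0.07
time_s: 16.15
tool_pos: [0.5247, 0.1542, 0.1311]
tool_rot: [-90.0, -0.0, -90.0]
force: [-0.3, 0.7, 1.0]
grip_width: 0.048
```

```bash
python3 -m pendant '[0,0,0.2,0,0,0,40, 0,0,0.3,0,0,0,40, 0,0,0.4,0,0,0,40, 0,0,0.5,0,0,0,40, 0,0,0.5,0,0,0,40, 0,0,0.3,0,0,0,40, 0,0,0,0,0,0,40]' 40;python3 - <<'E'
from h import *
c=shot("top","pics/top7.png");s=shot("scene","pics/scene7.png")
a=cv2.imread("pics/scene7.png")[105:275,260:430]
cv2.imwrite("pics/c7.png",cv2.resize(a,(500,500),interpolation=cv2.INTER_CUBIC))
print(env.get_obs()["qpos"])
E
```

```text
time_s: 17.02
tool_pos: [0.5254, 0.1544, 0.2203]
tool_rot: [-89.9, 0.0, -90.0]
force: [0.0, 0.4, -2.6]
grip_width: 0.0476
[ 22.44627337   9.83207857 -45.92913059  96.96436448   7.25997483
  76.30395186 -24.80142804]
```

View pics/c7.png

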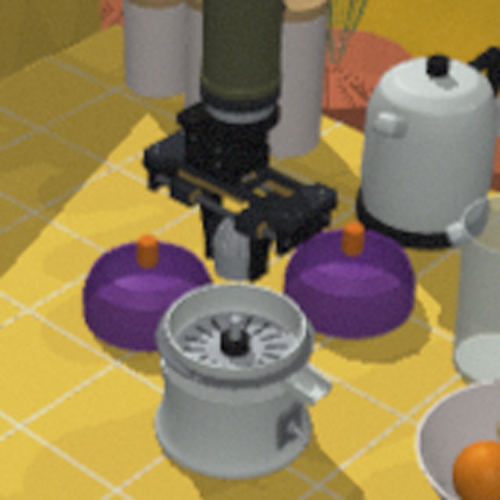

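The reamer is off the spindle and held. Next I'll raise it high, so the wrist has room, and then pitch the tool forward (negative turn about y) so the open underside faces +x.

```bash
python3 -m pendant '[0,0,0.5,0,0,0,40, 0,0,0.8,0,0,0,40, 0,0,0.9,0,0,0,40, 0,0,0.9,0,0,0,40, 0,0,0.9,0,-0.3,0,40, 0,0,0.8,0,-0.6,0,40, 0,0,0.8,0,-0.6,0,40, 0,0,0.7,0,-0.6,0,40, 0,0,0.5,0,-0.6,0,40, 0,0,0.3,0,-0.6,0,40]'; python3 -m pendant '[0.3,0,0,0,-0.6,0,40, 0.3,0,0,0,-0.6,0,40, 0.3,0,0,0,-0.6,0,40, 0,0,0,0,0,0,40]'; python3 -c "
from h import *
print(env.get_obs()['qpos'].round(1))"
```

```text
time_s: 18.38
tool_pos: [0.521, 0.1484, 0.4983]
tool_rot: [-60.9, -0.4, -90.7]
force: [-1.0, 0.0, -2.3]
grip_width: 0.0478
time_s: 18.88
tool_pos: [0.5561, 0.1611, 0.5013]
tool_rot: [-51.2, -1.1, -90.7]
force: [-0.8, 0.4, -2.1]
grip_width: 0.0476
[-25.4 -17.2  -4.5  96.8  19.7  67.4 -32.6]
```

Joint 2 is at its limit because the arm is tucked in. I'll reach further forward while pitching.

```bash
python3 -m pendant '[0.5,0,0,0,0,0,40, 0.6,0,0,0,0,0,40, 0.6,0,0,0,-0.3,0,40, 0.6,0,0,0,-0.5,0,40, 0.6,0,0,0,-0.5,0,40, 0.6,0,0,0,-0.5,0,40, 0.5,0,0,0,-0.5,0,40, 0.3,0,0,0,-0.5,0,40, 0,0,0,0,0,0,40]'; python3 -c "
from h import *
print(env.get_obs()['qpos'].round(1))"
```

```text
time_s: 20.0
tool_pos: [0.7301, 0.1527, 0.5006]
tool_rot: [-23.2, -0.5, -91.8]
force: [0.7, 0.0, -2.8]
grip_width: 0.0478
[-15.6 -10.2  -9.4 107.3  53.4  30.2 -61.7]
```

```bash
python3 -m pendant '[0.2,0,0,0,-0.2,0,40, 0.3,0,0,0,-0.3,0,40, 0.3,0,0,0,-0.3,0,40, 0.3,0,0,0,-0.3,0,40, 0.2,0,0,0,-0.3,0,40, 0.1,0,0,0,-0.2,0,40, 0,0,0,0,0,0,40, 0,0,0,0,0,0,40]'; python3 -c "
from h import *
print(env.get_obs()['qpos'].round(1))
c=shot('top','pics/top8.png');s=shot('scene','pics/scene8.png')"
```

```text
time_s: 21.0
tool_pos: [0.7863, 0.1553, 0.5062]
tool_rot: [-6.8, 0.1, -91.7]
force: [0.3, 0.0, -2.2]
grip_width: 0.048
[  -9.6   -3.8  -14.5  112.6  111.8   27.6 -118.7]
```

View pics/scene8.png

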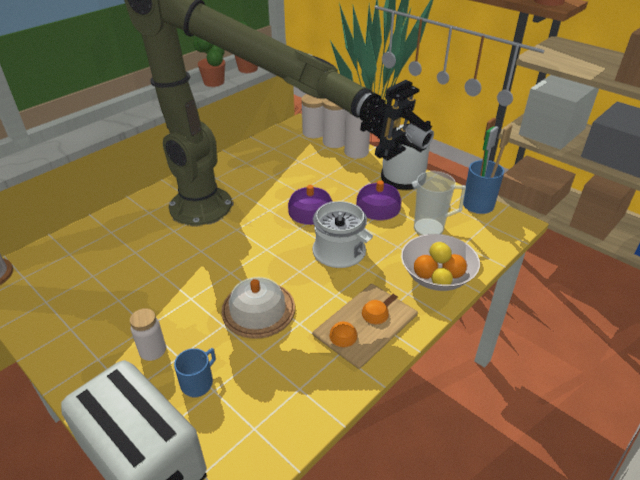

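View pics/top8.png

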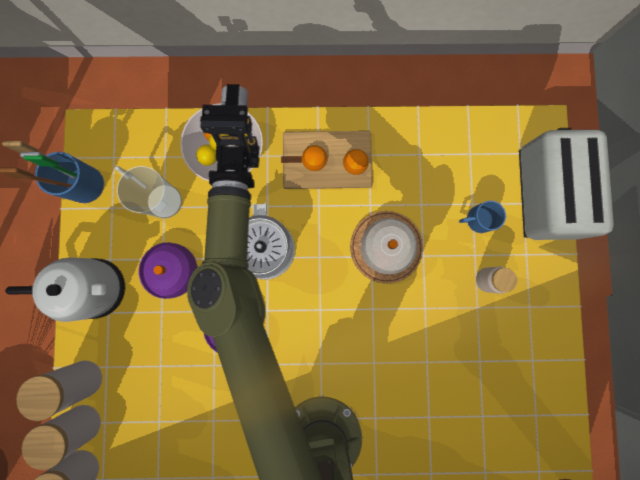

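Open underside faces the far edge, about 7° from level. The cover is on the trivet at top (392,244), and the oranges, jug, mug and jar stand where they were. One closer look and a steadiness check next.

```bash
python3 -m pendant '[0,0,0,0,0,0,40, 0,0,0,0,0,0,40, 0,0,0,0,0,0,40, 0,0,0,0,0,0,40]'; python3 - <<'E'
from h import *
np.set_printoptions(precision=3,suppress=True)
o=env.get_obs();print(o['joint_velocities'],o['tool_rot'])
c=env.read_camera("top");s=env.read_camera("scene");P={}
for n,cc,(x0,y0,x1,y1) in(("t",c,(375,228,410,262)),("s",s,(245,273,268,296))):
    h=cv2.cvtColor(cc["image"],cv2.COLOR_RGB2HSV);m=cv2.inRange(h,(3,190,60),(14,255,255));ys,xs=np.nonzero(m[y0:y1,x0:x1]);P[n]=(xs.mean()+x0,ys.mean()+y0)
print("cover knob",P,tri(c,P["t"],s,P["s"]),onz(c,*P["t"],.112),"orange0",onz(c,314,158,.04))
i=np.hstack([cv2.resize(s["image"][70:170,350:450],(400,400)),cv2.resize(c["image"][75:195,170:290],(400,400))])
cv2.imwrite("pics/c9.png",cv2.cvtColor(i,cv2.COLOR_RGB2BGR))
cv2.imwrite("pics/c10.png",cv2.cvtColor(cv2.resize(s["image"][195:275,300:380],(400,400)),cv2.COLOR_RGB2BGR))
E
```

```text
time_s: 21.6
tool_pos: [0.786, 0.1563, 0.5048]
tool_rot: [-6.9, 0.1, -91.6]
force: [-0.4, -0.0, -1.3]
grip_width: 0.0476
[-0.028  0.05  -0.009  0.075  0.058 -0.046 -0.071] [ -6.853   0.103 -91.553]
cover knob {'t': (np.float64(392.0526315789474), np.float64(243.73684210526315)), 's': (np.float64(254.5421686746988), np.float64(285.5542168674699))} (array([ 0.528, -0.197,  0.099]), np.float64(0.0033063308351065847)) [ 0.528 -0.193  0.112] orange0 [0.782 0.012 0.04 ]
```

View pics/c9.png

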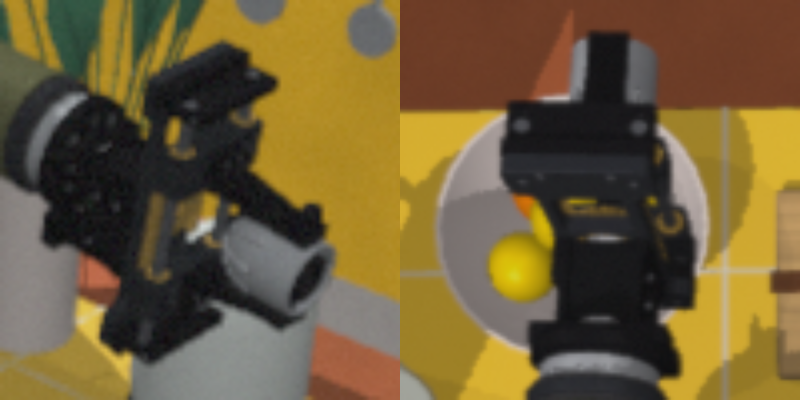

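View pics/c10.png

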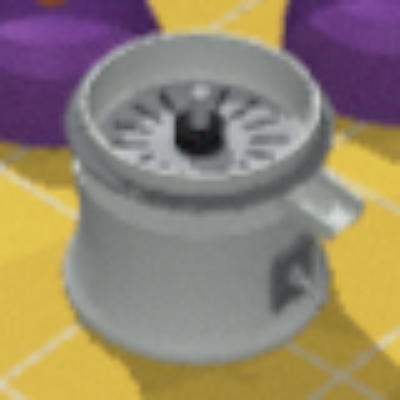

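The reamer is steady, its socket faces the far edge, the cover is centred and the switch lever is still down. Handing in.

```bash
python3 -c "
from cell import env
print(env.sign_off())"
```

```text
the job is handed in; nothing more can be done
None
```

I lifted the clear cover off by its knob, set it on the trivet, drew the reamer straight up off its spindle and turned it with its open underside facing the far edge. I handed the job in at about 22 s with the reamer still held, about 0.5 m up in a 40 N grip.

- **Cover:** the last pictures put its knob at (0.528, -0.197), within about 3 mm of the trivet's centre. It stands upright and let go.
- **Reamer:** its axis is about 7° off level and about 2° off facing straight across. The arm is still, and the 48 mm grip opening held steady.
- **Everything else:** the switch lever is still down. By eye, the jug, mug, sugar jar and orange halves are where they started, though I did not measure them again.
- **Disagreements:** the two cameras put the trivet's centre about 5 mm apart and the press axis about 3 mm apart, both well inside tolerance. No check failed. While I was raising the reamer, joint 2 came up to its lower limit, so I reached further forward before finishing the turn.

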